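# Bike key home through the dust flap

## Task

Pick up the bike key with the orange cover and feed it, cover first, along the sill and through the yellow spring flap of the mint green key organiser. Keep pushing until you feel the cover bear firmly on the sprung rubber buffer hidden inside, but press gently, without ramming it, then let go and come away, leaving the cover wholly inside, the flap shut behind it and the steel shaft sticking out under the flap. Do not disturb the ceramic bird or the other things lying about.

Things in the scene. Friction and masses are not known exactly. Their poses are not given: they have to be found in the camera images.
- organiser: Mint green metal key organiser, fixed. Origin: on the table under the middle of the bay mouth, in the plane of the shut flap; +x points into the bay (way of insertion), z up. In its frame (mm): open flat sill x -100 to 0, y -35 to 35, top z 5, level with the bay floor. Body x 0 to 140, y -155 to 35, top z 54. Back panel at x 140, 150 tall, its pegs reach forward to x 108 at z 135 to 145.
- bay_mouth (a point): Middle of the bay mouth at floor level (organiser frame 0, 0, 5 mm). The bay behind it is a roofed straight passage 34 mm wide, clear height 34 mm at the mouth (below the lintel and flap hinge), floor level with the sill, end wall 124 mm in. Beside it (organiser -y) is a slim drawer front whose lip stands 10 mm out; leave it shut.
- flap (a joint): Yellow spring flap in the mouth, 32 wide, 22 tall, 3 mm thick, hinged at its upper edge, 34 mm above the bay floor; swings inwards only. rad: 0 shut (lower edge 12 mm above the floor) to 1.35. The cover lifts it to about 1 rad against 3 to 6 N; it drops shut behind the cover once the cover's rear face is 19 mm past the flap plane. The shaft fits under the shut flap.
- key: Bike key, 124 mm long, about 60 g, flat on the table: orange hard cover 38 long, 28 wide, 22 tall, and a steel shaft 86 long, 10 wide, 8 tall, undersides flush. Origin: underside, middle of the cover's rear face, where the shaft joins. +x points to the cover end (cover x 0 to 38, shaft 0 to -86 mm), z up. Grip from above across the shaft near x -72 mm, so the fingers stay outside the bay.
- buffer: Steel foot of the buffer, hidden in the bay; its origin is fixed and tells nothing of the rubber pad before it, which is set at another depth each time: the cover meets it with the key's origin 23 to 45 mm past the flap plane (flap already shut again). The pad gives 1 mm per 4 N, up to 6 mm, and returns slowly. A right press home is 5 to 10 N for about half a second; over 14 N is ramming.
- bird: White ceramic bird ornament, 38 mm wide, about 60 mm long over beak and blue tail, 58 mm tall, standing loose on top of the organiser at the far end, beneath the pegs; fragile. Origin: middle of its underside.
- hair_clip: Black plastic hair clip, 70 x 14 x 16 mm, lying on the table. Origin: middle of its underside.
- spare_cover: Empty blue key cover without a shaft, 46 x 32 x 14 mm, on the table; not the one wanted. Origin: middle of its underside.
- bike_light: Black bike light, upright cylinder 32 mm across, 45 mm tall. Origin: middle of its underside.
- mug: Blue mug, 80 mm across, 90 mm tall, standing on the table. Origin: middle of its underside.
- glasses_case: Dark brown glasses case, 155 x 60 x 45 mm. Origin: middle of its underside.
- coin_bowl: Terracotta bowl, 110 mm across, 35 mm tall. Origin: middle of its underside.

How it is judged:
By the outcome, as a careful person would: the job done as asked, in the order asked, and still so for the second after the job is handed in, with the robot touching nothing.
It also fails if it takes over 51 s, if anything falls off the work surface, if the arm or the gripper's body presses on something with over 40 N, if the wrist force passes 120 N, or if a joint passes its speed limit or range.

## Robot

A 7-joint arm with a two-finger parallel gripper is mounted at the origin on the work surface. World frame = base frame: x ahead of the robot, y to its left, z up, the work surface at z = 0. Lengths are in mm, angles in rad, forces in N, time in s.
With the tool pointing down it reaches from about 400 to 900 mm from the base axis. Payload 5.5 kg.
Tool frame: the origin (TCP) lies where the fingers leave the gripper's body, on its centre line; the fingertips stand 66 mm ahead of it and the grasp point (between the pads) lies 47 mm ahead of it; z points along the fingers, y is the line along which they close (so a half turn about z gives the same grasp; the last joint's range is limited). The gripper opens to 92 mm and grips with 3 to 60 N. Pads are 19 mm wide; open, the fingers measure 130 mm over their backs; the gripper's body (75 mm by 190 mm) begins 47 mm behind the grasp point.
Start: joints at [-1.047, 0.501, -0.427, 1.55, 0.221, 1.138, -0.21], TCP at [167.568, 628.028, 292.229] pointing down, gripper open.
Joint ranges: [-2.88, 2.88], [-0.31, 2.03], [-1.54, 1.56], [0.2, 2.42], [-1.41, 4.55], [0.19, 2.02], [-2.57, 2.57]. Speed limits (rad/s): [2.57, 2.57, 3.14, 3.14, 3.14, 3.14, 3.14].

## Interface

Orientations are given as a 3x3 rotation matrix whose columns are the frame's x, y, z axes.
In Python, from workcell import r, cams, spotter gives the robot as it stands.
- The arm moves only by the tool step_arm, never from a script. Its argument "commands" is a list of rows, each an object of numbers: "jaw": the closure, from 0 (fully open) to 1 (shut); "dx", "dy", "dz": the shift along the tool's x, y, z in mm; "spin": the turn about the tool's z in degrees. A call has exactly 5 rows; each row is the pose to reach, as a shift and turn from the pose commanded when the call began, along the tool's axes at that moment; what a row does not reach only later rows make up. A row lasts 1/8 s, in which the tool goes at most 62.5 mm and 10.7 degrees, less where a joint would pass 70% of its speed; a pose out of reach is approached as far as the arm can. A call with a gripper value outside its range is refused whole. The fingers move at their own pace and stop on an object; "force" is the grip in N (left out, the last holds). Time passes only in rows, so rows that repeat a pose let the fingers close, or fill a call up. It gives the time, the measured TCP pose, the force, the opening and the grip force at its end, in the units of the state.
- r.observe(): the state, without advancing time (a new reading comes with each control period).
- cams.get_image(name): name is "scene" or "side" or "wrist"; returns the picture (384x512x3 uint8, red, green, blue); there is no depth.
- cams.get_calibration(name): a dict with "camera_matrix" (3x3 intrinsics, pixels), "position" and "orientation" of the camera in the world. Camera axes: x right, y up, looking along -z (the intrinsics and any distortion apply to the point x, -y, -z); pixel columns grow to the right and rows downward; lengths in mm; the calibration is good to about 2 mm. A picture is of the moment at which its call begins: read the wrist's pose just before it. get_calibration takes no time and is no camera call; for the wrist camera it gives the pose at the moment of the call.
- r.finish_job(): hands the job in; it is judged then, once.
Trained networks look in the newest picture that a camera, given by its name, has taken for a name from the list of things; names that differ only in an ending like _2 or _b are one class to them, and where a whole thing is asked for, a point or a joint stands for the part that bears it (a point fixed in the world has none). Each returns a list of dicts, best first, with "score" (0 to 1); they miss things now and then, are a little off and sometimes report something else, mostly with a low value. They report only what shows in the picture. A call takes as long as a camera call.
- spotter.look_for(camera, target): "point" ([column, row] in pixels, amid what is visible of it).
- spotter.silhouettes(camera, target): "region" (384x512 bool, what is visible of it) and "point" ([column, row] in pixels, amid what is visible of it).
The state is a dict: "time": time; "qpos": joint angles; "joint_vel": joint speeds; "effort": joint torques, N m; "tool_pos": TCP position; "orientation": TCP orientation; "ft_force": force on the tool from outside, world axes, zero at the start; "ft_torque": the same for the moment, N m; "opening": opening from 0.0 (shut) to 1.0 (fully open); "grasp_force": force on a finger pad.
Only numpy, scipy, OpenCV 4.12 (cv2) and the standard library are available. Lean on these libraries where they do the work, as an engineer would, in place of code of your own. Each camera call takes 0.05 s, during which the arm holds its last target. There are 200 camera calls.

## Working session

There is one attempt and no reset: what is moved stays moved. The work goes in short steps, Python scripts to look and compute and a tool call to move; the robot and the scene stay as the last step left them, time stands still between calls to the robot, and variables do not carry over. Pictures are saved under pics/ and viewed, at most 10 in all, crops included, and the job is handed in when it is done.

Besides the shell and the picture viewer there is one more tool, called after "Request:" by a JSON object that holds its "op" and its "data", one argument or row to a line. step_arm: Moves the arm, as the interface text tells. Its arguments: {"type":"object","properties":{"commands":{"type":"array"},"force":{"type":"number"}},"required":["commands"]}

```bash
mkdir -p pics; ls
python3 - <<'E'
from workcell import r,cams,spotter
import cv2,numpy as np
s=r.observe();print(s)
for c in ("scene","side","wrist"):
    im=cams.get_image(c);cv2.imwrite(f"pics/{c}0.png",im[:,:,::-1])
    k=cams.get_calibration(c);print(c,np.array(k["camera_matrix"]).round(1).tolist(),np.round(k["position"],1),np.round(k["orientation"],3).tolist(),[x for x in k])
    for t in ("key","organiser","flap","bird"):
        print(t,[(np.round(d["point"]),round(d["score"],2)) for d in spotter.look_for(c,t)][:3])
a=cv2.imread("pics/scene0.png");b=cv2.imread("pics/side0.png")
E
```

```text
pics
{'time': 0.0, 'qpos': array([-1.04679955,  0.50183381, -0.42677903,  1.55146495,  0.22080781,
        1.13831687, -0.21028029]), 'joint_vel': array([ 6.48388469e-04, -2.36451127e-03, -1.14472854e-04, -5.30571974e-04,
        7.32341629e-05, -1.44967892e-03, -2.81527580e-04]), 'effort': array([ 2.58958707e-04, -5.66583145e+01, -5.81620842e+00, -2.79121166e+01,
       -6.87149470e-02,  3.07495845e-02,  2.00180762e-04]), 'tool_pos': array([167.50811657, 627.4382981 , 291.17975104]), 'orientation': array([[-9.66202907e-01,  2.57782155e-01, -5.49653008e-04],
       [ 2.57782738e-01,  9.66201066e-01, -1.88677005e-03],
       [ 4.46996713e-05, -1.96469377e-03, -9.99998069e-01]]), 'ft_force': array([-0.12145893,  0.27697362,  1.0785739 ]), 'ft_torque': array([ 0.03884682,  0.02756088, -0.00731509]), 'grasp_force': 0.0, 'opening': 1.0024921414159034}
scene [[405.5, 0.0, 258.8], [0.0, 405.5, 189.4], [0.0, 0.0, 1.0]] [1277.5 -443.2  869.7] [[0.453, -0.63, 0.63], [0.891, 0.311, -0.33], [0.012, 0.711, 0.703]] ['camera_matrix', 'position', 'orientation']
key []
organiser [(array([340., 187.]), 0.76)]
flap [(array([272., 258.]), 0.68)]
bird [(array([350., 186.]), 0.72), (array([138., 180.]), 0.37)]
side [[467.3, 0.0, 258.0], [0.0, 467.3, 194.6], [0.0, 0.0, 1.0]] [  43.7 1177.9  819.9] [[-0.924, 0.186, -0.333], [-0.381, -0.465, 0.799], [-0.006, 0.866, 0.501]] ['camera_matrix', 'position', 'orientation']
key [(array([294., 194.]), 0.45)]
organiser [(array([207., 223.]), 0.9)]
flap []
bird []
wrist [[318.8, 0.0, 255.9], [0.0, 318.8, 188.1], [0.0, 0.0, 1.0]] [ 96.9 646.7 384.5] [[0.258, -0.93, -0.262], [0.966, 0.249, 0.07], [-0.0, -0.271, 0.963]] ['camera_matrix', 'position', 'orientation']
key []
organiser []
flap []
bird []
```

View pics/scene0.png

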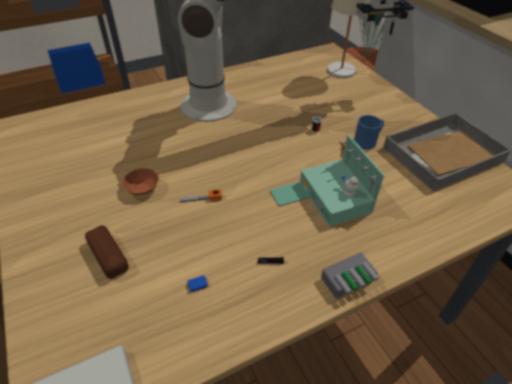

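View pics/side0.png

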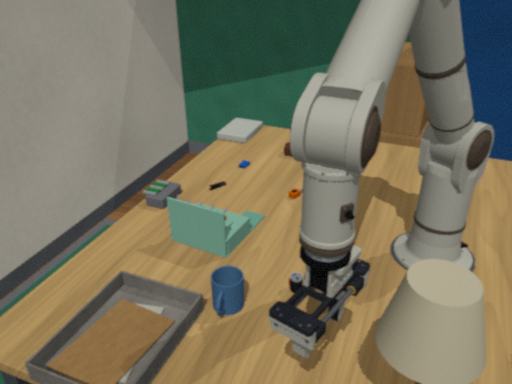

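The scene picture shows the key, shaft to the left, at about (182–222, 197) with its cover at (215,195). The organiser's sill is at (275–305,193) and the bird at (350,185). The side picture shows the organiser at (207,225), the key's cover at (295,193) and the mug at (227,290).

```bash
cat > h.py <<'E'
from workcell import r,cams,spotter
import cv2,numpy as np
def ray(c,k,p,z):
    K=np.array(k["camera_matrix"]);R=np.array(k["orientation"]);d=np.linalg.inv(K)@[p[0],p[1],1]
    d=R@(d*[1,-1,-1]);o=np.array(k["position"]);return o+d*(z-o[2])/d[2]
def proj(k,P):
    R=np.array(k["orientation"]);q=R.T@(np.array(P,float)-k["position"])
    q=np.array(k["camera_matrix"])@(q*[1,-1,-1]);return q[:2]/q[2]
def totool(s,P):
    return np.array(s["orientation"]).T@(np.array(P)-s["tool_pos"])
E
python3 - <<'E'
from h import *
k=cams.get_calibration("scene")
for n,p,z in [("cover",(215,195),11),("shaft end",(181,200),4),("sill outer-left",(270,191),5),("sill outer-bot",(281,206),5),("sill R-top",(301,183),5),("bird",(350,186),85),("light",(316,130),0),("bowl",(141,190),0),("clip",(271,261),0),("mug",(369,147),0)]:
    print(n,ray("scene",k,p,z).round())
k=cams.get_calibration("side")
for n,p,z in [("cover",(295,193),11),("sill",(255,215),5)]: print(n,ray("side",k,p,z).round())
E
```

```text
cover [ 471. -168.   11.]
shaft end [ 439. -263.    4.]
sill outer-left [523. -10.   5.]
sill outer-bot [592. -11.   5.]
sill R-top [534.  92.   5.]
bird [674. 159.  85.]
light [317. 287.  -0.]
bowl [ 341. -357.    0.]
clip [ 747. -126.    0.]
mug [480. 398.   0.]
cover [ 466. -170.   11.]
sill [544.   4.   5.]
```

Request:
{"op": "step_arm", "data": {
  "commands": [
    {"dx": -50,"dy": -30,"spin": 10,"jaw": 0},
    {"dx": -100,"dy": -60,"spin": 20,"jaw": 0},
    {"dx": -150,"dy": -90,"spin": 30,"jaw": 0},
    {"dx": -200,"dy": -120,"spin": 40,"jaw": 0},
    {"dx": -250,"dy": -150,"spin": 50,"jaw": 0}
  ]
}}

```text
invalid input at $.commands[0]: expected keys jaw, dx, dy, dz, spin
```

Request:
{"op": "step_arm", "data": {
  "commands": [
    {"dx": -50,"dy": -30,"dz": 0,"spin": 10,"jaw": 0},
    {"dx": -100,"dy": -60,"dz": 0,"spin": 20,"jaw": 0},
    {"dx": -150,"dy": -90,"dz": 0,"spin": 30,"jaw": 0},
    {"dx": -200,"dy": -120,"dz": 0,"spin": 40,"jaw": 0},
    {"dx": -250,"dy": -150,"dz": 0,"spin": 50,"jaw": 0}
  ]
}}

```text
time: 1.38
tool_pos: [371.6, 417.3, 292.6]
orientation: [[-0.418, 0.908, 0.001], [0.908, 0.418, 0.001], [0.0, 0.001, -1.0]]
ft_force: [0.8, -0.1, -0.3]
opening: 1.003
grasp_force: 0.0
```

Request:
{"op": "step_arm", "data": {
  "commands": [
    {"dx": -55,"dy": -15,"dz": 0,"spin": 9,"jaw": 0},
    {"dx": -110,"dy": -30,"dz": 0,"spin": 18,"jaw": 0},
    {"dx": -165,"dy": -45,"dz": 0,"spin": 27,"jaw": 0},
    {"dx": -220,"dy": -60,"dz": 0,"spin": 36,"jaw": 0},
    {"dx": -275,"dy": -75,"dz": 0,"spin": 44,"jaw": 0}
  ]
}}

```text
time: 2.0
tool_pos: [419.2, 136.1, 292.7]
orientation: [[0.329, 0.944, 0.001], [0.944, -0.329, 0.001], [0.001, 0.001, -1.0]]
ft_force: [0.4, -0.7, 0.1]
opening: 0.999
grasp_force: 0.0
```

Request:
{"op": "step_arm", "data": {
  "commands": [
    {"dx": -40,"dy": 35,"dz": 0,"spin": 0,"jaw": 0},
    {"dx": -80,"dy": 70,"dz": 0,"spin": 0,"jaw": 0},
    {"dx": -120,"dy": 105,"dz": 0,"spin": 0,"jaw": 0},
    {"dx": -160,"dy": 140,"dz": 0,"spin": 0,"jaw": 0},
    {"dx": -160,"dy": 140,"dz": 0,"spin": 0,"jaw": 0}
  ]
}}

```text
time: 2.62
tool_pos: [500.4, -63.8, 292.6]
orientation: [[0.332, 0.943, 0.001], [0.943, -0.332, -0.002], [-0.002, 0.002, -1.0]]
ft_force: [-0.8, -0.2, -1.5]
opening: 0.997
grasp_force: 0.0
```

Run:
```python
from h import *
s=r.observe();im=cams.get_image("wrist");k=cams.get_calibration("wrist")
np.save("k1.npy",k,allow_pickle=True)
cv2.imwrite("pics/w1.png",im[:,:,::-1]);cv2.imwrite("pics/w1b.png",cv2.resize(im[:,:,::-1],None,fx=1.56,fy=1.56,interpolation=cv2.INTER_CUBIC))
print(s["tool_pos"],s["qpos"].round(2))
for t in ("key","organiser","flap"):
    for d in spotter.silhouettes("wrist",t)[:2]:
        print(t,d["score"],d["point"]);np.save("sil_"+t+".npy",d["region"])
        ys,xs=np.nonzero(d["region"]);print(cv2.minAreaRect(np.c_[xs,ys].astype(np.float32)))
```

```text
[500.36402454 -63.75950238 292.58154556] [-0.16  0.21  0.26  1.93 -0.06  1.01 -0.21]
key 0.57 [259.3, 245.1]
((259.0, 270.0), (84.0, 22.0), 90.0)
organiser 0.82 [266.7, 46.7]
((270.2893371582031, 47.28899002075195), (114.51471710205078, 67.37501525878906), 75.69972229003906)
flap 0.62 [258.1, 4.0]
((260.5588684082031, 3.2352895736694336), (7.033533096313477, 31.529630661010742), 75.96376037597656)
```

View pics/w1b.png

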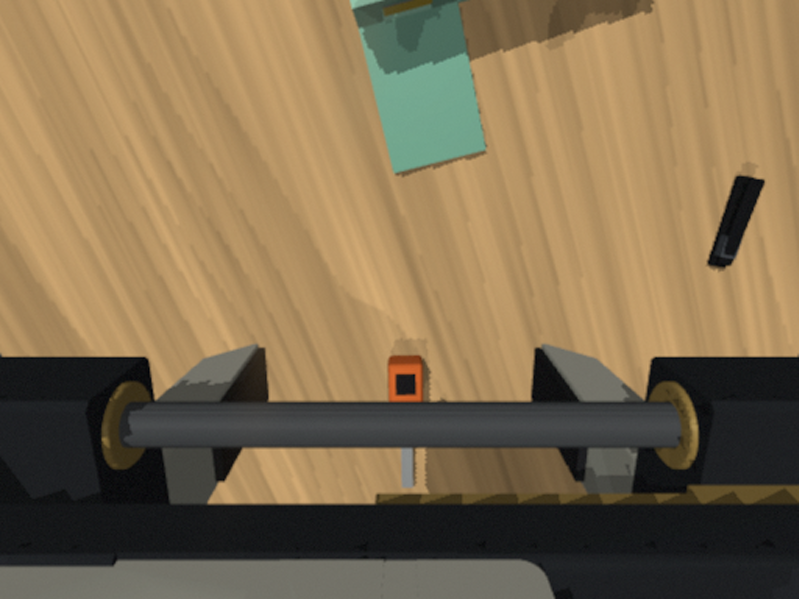

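The wrist picture (drawn at 1.56x) shows the cover at (405,380) with the shaft running straight down to (407,485). The sill's near corners are at (397,174) and (485,152), the flap at (405,5) and the hair clip at (735,220).

```bash
cat >> h.py <<'E'
def sill(im,k,ymax=115):
    hsv=cv2.cvtColor(im,cv2.COLOR_RGB2HSV)
    m=cv2.inRange(hsv,(68,40,40),(95,255,255));m[ymax:]=0
    n,l,st,_=cv2.connectedComponentsWithStats(m);m=(l==1+np.argmax(st[1:,4])).astype(np.uint8)
    return m
E
python3 - <<'E'
from h import *
im=cv2.imread("pics/w1.png")[:,:,::-1].copy();k=np.load("k1.npy",allow_pickle=True).item()
m=sill(im,k,125)
L=[];Rr=[]
for v in range(35,97):
    x=np.nonzero(m[v])[0]
    L.append(ray(0,k,(x[0]-.5,v),5)[:2])
    Rr.append(ray(0,k,(x[-1]+.5,v),5)[:2])
F=[]
for u in range(262,305):
    y=np.nonzero(m[:,u])[0];F.append(ray(0,k,(u,y[-1]+.5),5)[:2])
for n,P in (("L",L[:]),("R",[p for p in Rr]),("F",F)):
    P=np.array(P,np.float32);vx,vy,x,y=cv2.fitLine(P,cv2.DIST_HUBER,0,.01,.01).ravel()
    res=(P-[x,y])@[-vy,vx];print(n,np.degrees(np.arctan2(vy,vx)).round(2),x,y,"rms",res.std(),"ends",P[0],P[-1])
hsv=cv2.cvtColor(im,cv2.COLOR_RGB2HSV);o=cv2.inRange(hsv,(3,150,120),(14,255,255))
ys,xs=np.nonzero(o);print(xs.min(),xs.max(),ys.min(),ys.max())
for v in range(ys.min(),ys.max()+1,3): 
    x=np.nonzero(o[v])[0]; print(v,x.min(),x.max(),ray(0,k,((x.min()+x.max())/2,v),22)[:2].round(1))
for v in (292,300,308): print(v,im[v,252:270].tolist()[::1][:0], ray(0,k,(261.0,v),8).round(1))
E
```

```text
L 84.57 520.0562 45.86636 rms 0.31843427 ends [523.33795  77.97913] [517.4303    12.442955]
R 84.65 586.8096 22.974035 rms 0.5817399 ends [590.1891   54.68049] [580.06726   -9.385719]
F -5.6 547.1318 -6.583876 rms 0.33974147 ends [526.79474    -4.3288846] [575.8085    -9.649017]
249 270 228 257
228 251 269 [ 477.9 -138.4]
231 249 268 [ 474.9 -141.6]
234 249 270 [ 474.8 -145.7]
237 249 270 [ 473.4 -149.5]
240 249 270 [ 472.1 -153.4]
243 249 270 [ 470.8 -157.2]
246 249 270 [ 469.5 -161.1]
249 249 270 [ 468.1 -164.9]
252 249 270 [ 466.8 -168.8]
255 249 270 [ 465.4 -172.8]
292 [] [ 447.1 -232.7    8. ]
300 [] [ 443.  -244.5    8. ]
308 [] [ 438.9 -256.5    8. ]
```

Request:
{"op": "step_arm", "data": {
  "commands": [
    {"dx": -50,"dy": 1,"dz": 30,"spin": 0,"jaw": 0},
    {"dx": -100,"dy": 2,"dz": 60,"spin": 0,"jaw": 0},
    {"dx": -150,"dy": 3,"dz": 90,"spin": 0,"jaw": 0},
    {"dx": -195,"dy": 4,"dz": 120,"spin": 0,"jaw": 0},
    {"dx": -195,"dy": 4,"dz": 120,"spin": 0,"jaw": 0}
  ]
}}

```text
time: 3.45
tool_pos: [437.1, -246.3, 170.3]
orientation: [[0.329, 0.944, -0.005], [0.944, -0.329, 0.0], [-0.001, -0.004, -1.0]]
ft_force: [-0.1, 0.7, 0.1]
opening: 0.999
grasp_force: 0.0
```

Run:
```python
from h import *
s=r.observe();im=cams.get_image("wrist");k=cams.get_calibration("wrist")
np.save("k2.npy",k,allow_pickle=True);cv2.imwrite("pics/w2.png",im[:,:,::-1])
cv2.imwrite("pics/w2b.png",cv2.resize(im[:,:,::-1],None,fx=1.56,fy=1.56,interpolation=cv2.INTER_CUBIC))
print(s["tool_pos"],s["qpos"].round(2))
hsv=cv2.cvtColor(im,cv2.COLOR_RGB2HSV);o=cv2.inRange(hsv,(3,150,120),(14,255,255))
ys,xs=np.nonzero(o);print(xs.min(),xs.max(),ys.min(),ys.max())
for v in range(ys.min(),ys.max()+1,5): 
    x=np.nonzero(o[v])[0]; print(v,x.min(),x.max(),ray(0,k,((x.min()+x.max())/2,v),22)[:2].round(1))
```

```text
[ 437.10698471 -246.33109349  170.26646628] [ 0.18  0.39  0.33  2.04 -0.18  0.75  0.29]
149 282 51 322
51 247 280 [ 477.6 -147.1]
56 244 282 [ 476.3 -150.1]
61 244 282 [ 475.2 -153.2]
66 244 282 [ 474.1 -156.3]
71 244 282 [ 473.1 -159.5]
76 245 281 [ 472.  -162.7]
81 245 281 [ 470.9 -165.9]
86 245 281 [ 469.8 -169.1]
91 245 282 [ 469.  -172.5]
96 245 282 [ 467.9 -175.8]
101 245 282 [ 466.8 -179.1]
106 250 256 [ 458.4 -180. ]Traceback (most recent call last):
  File "<stdin>", line 9, in <module>
    return umr_minimum(a, axis, None, out, keepdims, initial, where)
ValueError: zero-size array to reduction operation minimum which has no identity
```

View pics/w2b.png

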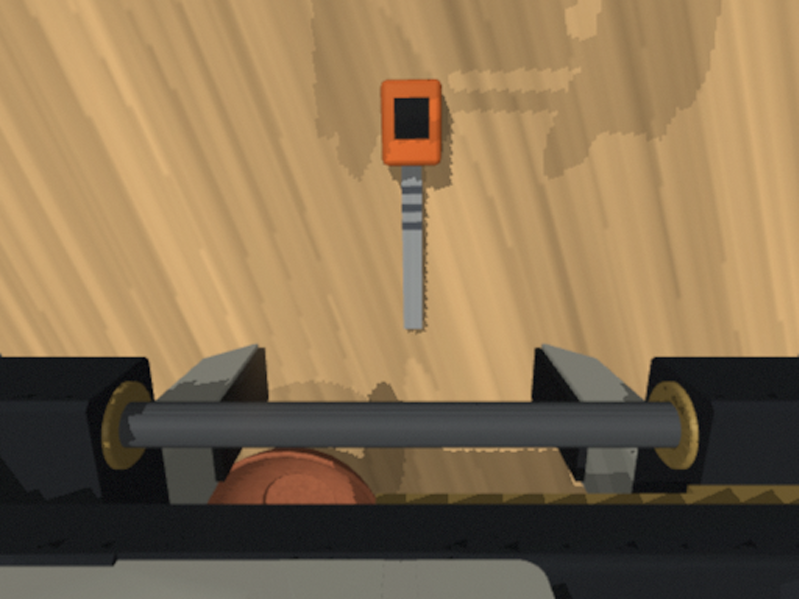

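Picture: cover at (412,122), shaft running down to its end at (414,331), nothing between the fingers but table; the bowl is well behind at (295,480).

Run:
```python
from h import *
k=np.load("k2.npy",allow_pickle=True).item();im=cv2.imread("pics/w2.png")
for v in range(112,214,4):
    row=im[v,235:295].astype(int);sat=row.max(1)-row.min(1);x=np.nonzero((sat<28)&(row.min(1)>60))[0]+235
    if len(x): print(v,x.min(),x.max(),ray(0,k,((x.min()+x.max())/2,v),8)[:2].round(1))
for p in [(263.5,51),(263,104)]: print(ray(0,k,p,22)[:2])
```

```text
112 257 269 [ 464.  -187.1]
116 257 270 [ 463.4 -190.1]
120 257 270 [ 462.4 -193. ]
124 258 270 [ 461.8 -196. ]
128 258 270 [ 460.8 -199. ]
132 258 270 [ 459.8 -202. ]
136 258 270 [ 458.8 -204.9]
140 258 270 [ 457.8 -208. ]
144 258 270 [ 456.7 -211. ]
148 258 270 [ 455.7 -214. ]
152 258 270 [ 454.7 -217.1]
156 258 270 [ 453.6 -220.2]
160 258 270 [ 452.6 -223.3]
164 258 270 [ 451.5 -226.4]
168 258 270 [ 450.4 -229.6]
172 259 270 [ 449.8 -232.9]
176 259 270 [ 448.7 -236.1]
180 259 270 [ 447.6 -239.3]
184 259 270 [ 446.5 -242.6]
188 259 270 [ 445.4 -245.8]
192 259 270 [ 444.3 -249.1]
196 259 270 [ 443.2 -252.4]
200 259 270 [ 442.  -255.8]
204 259 270 [ 440.9 -259.1]
208 259 270 [ 439.8 -262.5]
[ 477.63380116 -147.07319291]
[ 465.75521785 -181.03797751]
```

Request:
{"op": "step_arm", "data": {
  "commands": [
    {"dx": -3,"dy": 7.5,"dz": 35,"spin": -1.5,"jaw": 0.3},
    {"dx": -3,"dy": 7.5,"dz": 70,"spin": -1.5,"jaw": 0.5},
    {"dx": -3,"dy": 7.5,"dz": 90,"spin": -1.5,"jaw": 0.5},
    {"dx": -3,"dy": 7.5,"dz": 102,"spin": -1.5,"jaw": 0.5},
    {"dx": -3,"dy": 7.5,"dz": 102,"spin": -1.5,"jaw": 0.5}
  ],
  "force": 30
}}

```text
time: 4.12
tool_pos: [446.7, -248.6, 70.1]
orientation: [[0.298, 0.955, -0.0], [0.955, -0.298, 0.001], [0.001, -0.0, -1.0]]
ft_force: [-0.2, -1.3, 0.5]
opening: 0.521
grasp_force: 0.0
```

Request:
{"op": "step_arm", "data": {
  "commands": [
    {"dx": 0,"dy": 0,"dz": 0,"spin": 0,"jaw": 0.75},
    {"dx": 0,"dy": 0,"dz": 0,"spin": 0,"jaw": 1},
    {"dx": 0,"dy": 0,"dz": 0,"spin": 0,"jaw": 1},
    {"dx": 0,"dy": 0,"dz": 0,"spin": 0,"jaw": 1},
    {"dx": 0,"dy": 0,"dz": 0,"spin": 0,"jaw": 1}
  ],
  "force": 30
}}

```text
time: 4.75
tool_pos: [446.0, -250.1, 70.4]
orientation: [[0.3, 0.954, -0.0], [0.954, -0.3, 0.0], [0.0, -0.0, -1.0]]
ft_force: [-1.9, 0.0, 3.5]
opening: 0.099
grasp_force: 30.0
```

Request:
{"op": "step_arm", "data": {
  "commands": [
    {"dx": 0,"dy": 0,"dz": -15,"spin": 0,"jaw": 1},
    {"dx": 0,"dy": 0,"dz": -30,"spin": 0,"jaw": 1},
    {"dx": 40,"dy": 8,"dz": -30,"spin": -4,"jaw": 1},
    {"dx": 80,"dy": 16,"dz": -30,"spin": -8,"jaw": 1},
    {"dx": 120,"dy": 25,"dz": -30,"spin": -12,"jaw": 1}
  ]
}}

```text
time: 5.38
tool_pos: [506.9, -142.2, 101.5]
orientation: [[0.093, 0.996, 0.002], [0.996, -0.093, -0.0], [-0.0, 0.002, -1.0]]
ft_force: [-0.2, -0.6, -0.8]
opening: 0.1
grasp_force: 30.0
```

Run:
```python
from h import *
s=r.observe();im=cams.get_image("wrist");k=cams.get_calibration("wrist")
np.save("k3.npy",k,allow_pickle=True);cv2.imwrite("pics/w3.png",im[:,:,::-1])
cv2.imwrite("pics/w3b.png",cv2.resize(im[:,:,::-1],None,fx=1.56,fy=1.56,interpolation=cv2.INTER_CUBIC))
print(s["tool_pos"],s["orientation"][:,0],s["qpos"].round(2))
```

```text
[ 506.8797066  -142.16741305  101.52944104] [ 9.29977035e-02  9.95666288e-01 -2.66332057e-04] [ 0.04  0.53  0.23  2.01 -0.2   0.62  0.3 ]
```

View pics/w3b.png

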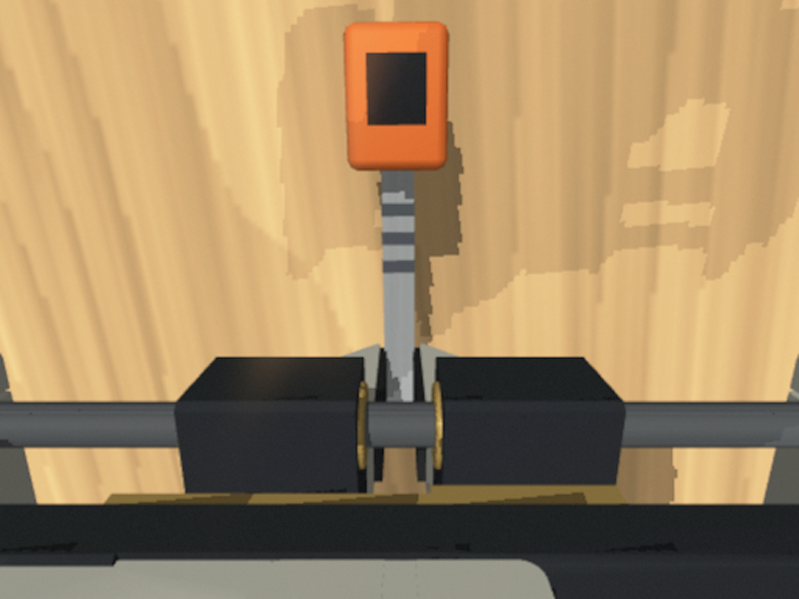

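Picture: the key is held straight, cover spanning (345–448, 22–170) and the shaft in the fingers at (398,380).

Run:
```python
from h import *
k=np.load("k3.npy",allow_pickle=True).item();im=cv2.imread("pics/w3.png")[:,:,::-1].copy();s=r.observe()
hsv=cv2.cvtColor(im,cv2.COLOR_RGB2HSV);o=cv2.inRange(hsv,(3,120,90),(18,255,255));o[115:]=0;o[:,:200]=0;o[:,310:]=0
n,l,st,_=cv2.connectedComponentsWithStats(o);i=1+np.argmax(st[1:,4]);print(st[i])
def e(v): x=np.nonzero(l[v]==i)[0];return x.min()-.5,x.max()+.5
v0,v1=st[i][1]-.5,st[i][1]+st[i][3]-.5
for v in (20,40,60,80,100): 
    a,b=e(v); print(v,a,b,*[ (z,totool(s,ray(0,k,(.5*(a+b),v),z))[:2].round(1).tolist(),np.linalg.norm(ray(0,k,(a,v),z)-ray(0,k,(b,v),z)).round(1)) for z in (49,53,57)])
for z in (49,53,57): print(z,totool(s,ray(0,k,(254,v0),z))[:2],totool(s,ray(0,k,(254,v1),z))[:2])
for v in (120,160,200,215):
    print(v,[totool(s,ray(0,k,(u,v),39))[:2].round(1) for u in (398/1.56,)])
```

```text
[ 219   13   70   97 4729]
20 219.5 287.5 (49, [103.9, -1.1], np.float64(28.0)) (53, [103.0, -1.0], np.float64(27.2)) (57, [102.2, -1.0], np.float64(26.5))
40 219.5 288.5 (49, [96.3, -0.9], np.float64(28.9)) (53, [95.7, -0.9], np.float64(28.1)) (57, [95.0, -0.8], np.float64(27.3))
60 220.5 287.5 (49, [88.5, -0.9], np.float64(28.5)) (53, [88.1, -0.9], np.float64(27.7)) (57, [87.7, -0.8], np.float64(26.9))
80 220.5 287.5 (49, [80.5, -0.9], np.float64(28.9)) (53, [80.2, -0.9], np.float64(28.1)) (57, [80.0, -0.9], np.float64(27.3))
100 221.5 287.5 (49, [72.1, -0.7], np.float64(29.0)) (53, [72.2, -0.7], np.float64(28.2)) (57, [72.2, -0.7], np.float64(27.4))
49 [106.68428648  -0.85173083] [68.08392302 -0.9360267 ]
53 [105.75444365  -0.82870999] [68.21805934 -0.91068233]
57 [104.82460082  -0.80568916] [68.35219566 -0.88533797]
120 [array([62.9, -0.5])]
160 [array([43.6, -0.5])]
200 [array([22.9, -0.5])]
215 [array([14.7, -0.5])]
```

Request:
{"op": "step_arm", "data": {
  "commands": [
    {"dx": 20,"dy": 10,"dz": 0,"spin": 0,"jaw": 1},
    {"dx": 40,"dy": 20,"dz": 0,"spin": 0,"jaw": 1},
    {"dx": 60,"dy": 30,"dz": 0,"spin": 0,"jaw": 1},
    {"dx": 70,"dy": 30,"dz": 0,"spin": 0,"jaw": 1},
    {"dx": 70,"dy": 30,"dz": 0,"spin": 0,"jaw": 1}
  ]
}}

```text
time: 6.05
tool_pos: [542.1, -75.6, 100.6]
orientation: [[0.094, 0.996, -0.0], [0.996, -0.094, 0.0], [0.0, -0.0, -1.0]]
ft_force: [-0.3, -0.9, -1.2]
opening: 0.097
grasp_force: 30.0
```

Run:
```python
from h import *
s=r.observe();im=cams.get_image("wrist");k=cams.get_calibration("wrist")
np.save("k4.npy",k,allow_pickle=True);cv2.imwrite("pics/w4.png",im[:,:,::-1])
cv2.imwrite("pics/w4b.png",cv2.resize(im[:,:,::-1],None,fx=1.56,fy=1.56,interpolation=cv2.INTER_CUBIC))
print(s["tool_pos"],s["orientation"][:,0])
im=np.ascontiguousarray(im);hsv=cv2.cvtColor(im,cv2.COLOR_RGB2HSV);m=cv2.inRange(hsv,(68,40,30),(95,255,255))
for v in range(0,130,6):
    x=np.nonzero(m[v])[0]
    if len(x)>5:
        a,b=[totool(s,ray(0,k,(q,v),5))[:2] for q in (x.min()-.5,x.max()+.5)]
        print(v,x.min(),x.max(),a.round(1),b.round(1),"mid",((a+b)/2).round(1))
```

```text
[542.11699089 -75.63290657 100.57649683] [9.35092439e-02 9.95618403e-01 1.26498179e-04]
0 196 327 [121.5 -31.7] [121.3  37.5] mid [121.4   2.9]
6 196 326 [118.7 -31.9] [118.5  37.1] mid [118.6   2.6]
12 196 326 [115.8 -32.1] [115.7  37.3] mid [115.7   2.6]
18 197 326 [112.9 -31.7] [112.8  37.5] mid [112.9   2.9]
24 197 325 [110.1 -31.8] [109.9  37.1] mid [110.    2.6]
30 197 325 [107.1 -32. ] [107.   37.3] mid [107.1   2.6]
36 197 325 [104.2 -32.1] [104.   37.4] mid [104.1   2.6]
42 198 324 [101.2 -31.7] [101.1  37.1] mid [101.1   2.7]
48 198 324 [ 98.2 -31.9] [98.1 37.2] mid [98.1  2.7]
54 198 324 [ 95.2 -32.1] [95.  37.4] mid [95.1  2.7]
60 198 323 [ 92.1 -32.2] [92. 37.] mid [92.   2.4]
66 199 323 [ 89.  -31.8] [88.9 37.2] mid [88.9  2.7]
72 199 323 [ 85.9 -32. ] [85.8 37.4] mid [85.8  2.7]
78 199 322 [ 82.7 -32.1] [82.6 37. ] mid [82.7  2.4]
84 200 322 [ 79.6 -31.7] [79.4 37.2] mid [79.5  2.7]
90 200 322 [ 76.3 -31.9] [76.2 37.3] mid [76.3  2.7]
96 219 321 [ 73.1 -21.3] [73. 37.] mid [73.   7.8]
102 219 321 [ 69.8 -21.4] [69.7 37.1] mid [69.7  7.9]
108 218 321 [ 66.5 -22.1] [66.4 37.3] mid [66.4  7.6]
```

View pics/w4b.png

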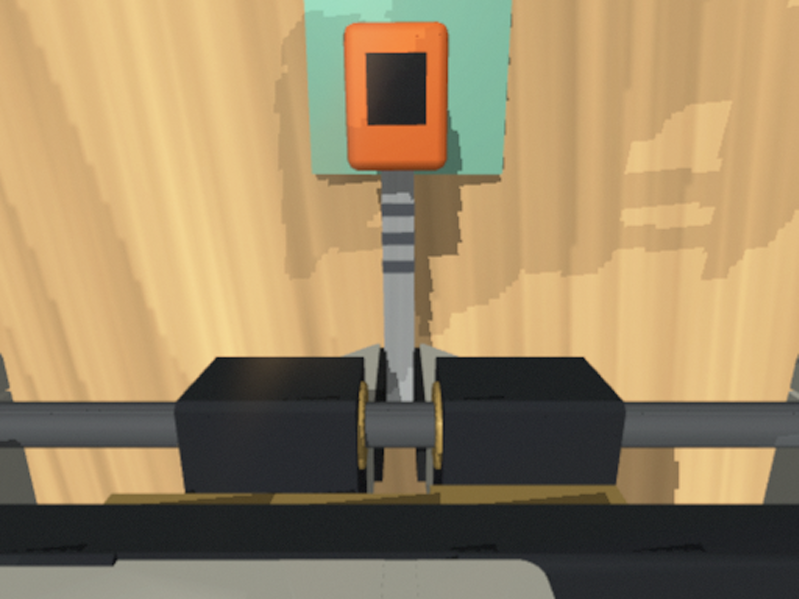

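The sill shows around the cover at (305–512, 0–175). Its near edge is square to the tool, and its middle lies 3.5 mm to the right of the cover.

Request:
{"op": "step_arm", "data": {
  "commands": [
    {"dx": 0,"dy": 3.5,"dz": 8,"spin": 0,"jaw": 1},
    {"dx": 0,"dy": 3.5,"dz": 16,"spin": 0,"jaw": 1},
    {"dx": 0,"dy": 3.5,"dz": 20,"spin": 0,"jaw": 1},
    {"dx": 0,"dy": 3.5,"dz": 22,"spin": 0,"jaw": 1},
    {"dx": 0,"dy": 3.5,"dz": 22,"spin": 0,"jaw": 1}
  ],
  "force": 40
}}

```text
time: 6.72
tool_pos: [545.7, -76.6, 78.0]
orientation: [[0.095, 0.995, -0.0], [0.995, -0.095, -0.0], [-0.0, -0.0, -1.0]]
ft_force: [-0.2, -0.2, -0.3]
opening: 0.095
grasp_force: 40.0
```

Request:
{"op": "step_arm", "data": {
  "commands": [
    {"dx": 0,"dy": 0,"dz": 0,"spin": 0,"jaw": 1},
    {"dx": 0,"dy": 0,"dz": 0,"spin": 0,"jaw": 1},
    {"dx": 0,"dy": 0,"dz": 0,"spin": 0,"jaw": 1},
    {"dx": 0,"dy": 0,"dz": 0,"spin": 0,"jaw": 1},
    {"dx": 0,"dy": 0,"dz": 0,"spin": 0,"jaw": 1}
  ],
  "force": 40
}}

```text
time: 7.35
tool_pos: [545.9, -76.5, 78.2]
orientation: [[0.095, 0.995, -0.0], [0.995, -0.095, 0.0], [0.0, -0.0, -1.0]]
ft_force: [-0.6, -1.0, -1.0]
opening: 0.097
grasp_force: 40.0
```

Request:
{"op": "step_arm", "data": {
  "commands": [
    {"dx": 0,"dy": 0,"dz": 1.5,"spin": 0,"jaw": 1},
    {"dx": 5,"dy": 0,"dz": 1.5,"spin": 0,"jaw": 1},
    {"dx": 15,"dy": 0,"dz": 1.5,"spin": 0,"jaw": 1},
    {"dx": 20,"dy": 0,"dz": 1.5,"spin": 0,"jaw": 1},
    {"dx": 20,"dy": 0,"dz": 1.5,"spin": 0,"jaw": 1}
  ]
}}

```text
time: 7.98
tool_pos: [547.9, -55.5, 76.7]
orientation: [[0.093, 0.996, 0.0], [0.996, -0.093, 0.0], [0.0, 0.0, -1.0]]
ft_force: [-0.4, 0.8, -0.7]
opening: 0.092
grasp_force: 40.0
```

Run:
```python
from h import *
s=r.observe();im=cams.get_image("wrist");k=cams.get_calibration("wrist")
cv2.imwrite("pics/w5.png",im[:,:,::-1]);zt=s["tool_pos"][2]-70.4+22
im=np.ascontiguousarray(im);hsv=cv2.cvtColor(im,cv2.COLOR_RGB2HSV);m=cv2.inRange(hsv,(68,40,30),(95,255,255));o=cv2.inRange(hsv,(3,120,90),(18,255,255));o[:,:200]=0;o[:,310:]=0
print(s["tool_pos"],s["ft_force"])
for v in range(18,100,8):
    x=np.nonzero(m[v])[0];y=np.nonzero(o[v])[0]
    f=lambda q,z:totool(s,ray(0,k,(q,v),z))[1].round(1)
    print(v,f(x.min()-.5,5),f(x.max()+.5,5),"mid",f((x.min()+x.max())/2,5),"cover",f(y.min()-.5,zt),f(y.max()+.5,zt))
```

```text
[547.90990342 -55.47543672  76.70940447] [-0.41640106  0.83603403 -0.6573779 ]
18 -35.5 33.7 mid -0.9 cover -13.7 11.8
26 -35.7 33.5 mid -1.1 cover -14.2 12.3
34 -35.9 33.7 mid -1.1 cover -14.3 12.4
42 -35.7 33.4 mid -1.1 cover -14.4 12.4
50 -35.9 33.6 mid -1.2 cover -14.5 12.5
58 -35.7 33.3 mid -1.2 cover -14.2 12.6
66 -35.9 33.6 mid -1.2 cover -14.2 12.7
74 -35.7 33.8 mid -0.9 cover -14.3 12.7
82 -35.9 33.5 mid -1.2 cover -14.0 12.8
90 -35.6 33.7 mid -1.0 cover -14.1 12.9
98 -35.9 33.4 mid -1.2 cover -14.2 12.5
```

Request:
{"op": "step_arm", "data": {
  "commands": [
    {"dx": 7,"dy": 0,"dz": 0,"spin": 0,"jaw": 1},
    {"dx": 14,"dy": 0,"dz": 0,"spin": 0,"jaw": 1},
    {"dx": 21,"dy": 0,"dz": 0,"spin": 0,"jaw": 1},
    {"dx": 28,"dy": 0,"dz": 0,"spin": 0,"jaw": 1},
    {"dx": 33,"dy": 0,"dz": 0,"spin": 0,"jaw": 1}
  ]
}}

```text
time: 8.65
tool_pos: [550.9, -23.1, 76.7]
orientation: [[0.094, 0.996, -0.0], [0.996, -0.094, 0.0], [0.0, -0.0, -1.0]]
ft_force: [-0.3, 0.4, -0.4]
opening: 0.09
grasp_force: 40.0
```

Request:
{"op": "step_arm", "data": {
  "commands": [
    {"dx": 3,"dy": 0,"dz": 0,"spin": 0,"jaw": 1},
    {"dx": 6,"dy": 0,"dz": 0,"spin": 0,"jaw": 1},
    {"dx": 9,"dy": 0,"dz": 0,"spin": 0,"jaw": 1},
    {"dx": 12,"dy": 0,"dz": 0,"spin": 0,"jaw": 1},
    {"dx": 14,"dy": 0,"dz": 0,"spin": 0,"jaw": 1}
  ]
}}

```text
time: 9.28
tool_pos: [552.0, -10.8, 76.6]
orientation: [[0.096, 0.995, -0.0], [0.995, -0.096, -0.001], [-0.001, -0.0, -1.0]]
ft_force: [-0.1, -5.0, -1.4]
opening: 0.094
grasp_force: 40.0
```

Request:
{"op": "step_arm", "data": {
  "commands": [
    {"dx": 4,"dy": 0,"dz": 0,"spin": 0,"jaw": 1},
    {"dx": 8,"dy": 0,"dz": 0,"spin": 0,"jaw": 1},
    {"dx": 12,"dy": 0,"dz": 0,"spin": 0,"jaw": 1},
    {"dx": 16,"dy": 0,"dz": 0,"spin": 0,"jaw": 1},
    {"dx": 20,"dy": 0,"dz": 0,"spin": 0,"jaw": 1}
  ]
}}

```text
time: 9.9
tool_pos: [554.2, 10.7, 76.7]
orientation: [[0.094, 0.996, -0.0], [0.996, -0.094, 0.0], [0.0, -0.0, -1.0]]
ft_force: [0.5, -3.0, -1.3]
opening: 0.094
grasp_force: 40.0
```

Request:
{"op": "step_arm", "data": {
  "commands": [
    {"dx": 4,"dy": 0,"dz": 0,"spin": 0,"jaw": 1},
    {"dx": 8,"dy": 0,"dz": 0,"spin": 0,"jaw": 1},
    {"dx": 12,"dy": 0,"dz": 0,"spin": 0,"jaw": 1},
    {"dx": 16,"dy": 0,"dz": 0,"spin": 0,"jaw": 1},
    {"dx": 20,"dy": 0,"dz": 0,"spin": 0,"jaw": 1}
  ]
}}

```text
time: 10.52
tool_pos: [555.9, 30.3, 76.6]
orientation: [[0.095, 0.995, -0.0], [0.995, -0.095, 0.0], [0.0, -0.0, -1.0]]
ft_force: [-1.1, -3.0, -1.7]
opening: 0.095
grasp_force: 40.0
```

Run:
```python
from h import *
s=r.observe();im=cams.get_image("wrist");k=cams.get_calibration("wrist");print(s["tool_pos"],s["ft_force"])
b=cams.get_image("scene")
w=cv2.resize(im,(480,360));c=cv2.resize(b[150:240,250:350],(400,360),interpolation=cv2.INTER_CUBIC)
cv2.imwrite("pics/w6.png",np.hstack([w,c[:,:320]])[:,:,::-1])
```

```text
[555.92858714  30.29881473  76.62940129] [-1.12355027 -3.02123489 -1.67577249]
```

View pics/w6.png

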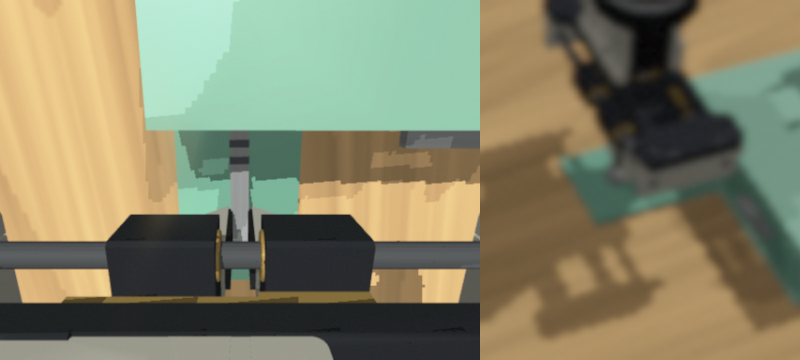

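The left half shows the body's front edge at row 130 with the striped shaft passing under it at (240,145). The cover is out of sight inside. On the right, the gripper is over the sill.

Request:
{"op": "step_arm", "data": {
  "commands": [
    {"dx": 2,"dy": 0,"dz": 0,"spin": 0,"jaw": 1},
    {"dx": 4,"dy": 0,"dz": 0,"spin": 0,"jaw": 1},
    {"dx": 6,"dy": 0,"dz": 0,"spin": 0,"jaw": 1},
    {"dx": 8,"dy": 0,"dz": 0,"spin": 0,"jaw": 1},
    {"dx": 8,"dy": 0,"dz": 0,"spin": 0,"jaw": 1}
  ]
}}

```text
time: 11.25
tool_pos: [556.8, 38.4, 76.7]
orientation: [[0.094, 0.996, 0.0], [0.996, -0.094, 0.0], [0.0, -0.0, -1.0]]
ft_force: [-0.5, -0.7, -1.8]
opening: 0.096
grasp_force: 40.0
```

Run:
```python
from h import *
for i in range(3):
    s=r.observe();im=cams.get_image("wrist");print(s["tool_pos"],s["ft_force"].round(1))
k=cams.get_calibration("wrist");im=np.ascontiguousarray(im)
hsv=cv2.cvtColor(im,cv2.COLOR_RGB2HSV);m=cv2.inRange(hsv,(68,40,120),(95,255,255))
for u in (180,215,300,340,380):
    v=np.nonzero(m[:170,u]==0)[0]; v=v[0]-.5; print(u,v,totool(s,ray(0,k,(u,v),54)).round(1))
```

```text
[556.81676507  38.44816116  76.69018861] [-0.5 -0.7 -1.8]
[556.79881959  38.41020769  76.67890424] [-0.3 -1.4 -1.8]
[556.80218934  38.39997724  76.70162788] [-0.5 -1.4 -2.3]
180 159.5 [ 51.3 -27.8  22.7]
215 161.5 [ 50.6 -15.   22.7]
300 161.5 [50.6 16.1 22.7]
340 160.5 [50.9 30.7 22.7]
380 160.5 [50.9 45.3 22.7]
```

Request:
{"op": "step_arm", "data": {
  "commands": [
    {"dx": 1,"dy": 0,"dz": 0,"spin": 0,"jaw": 1},
    {"dx": 2,"dy": 0,"dz": 0,"spin": 0,"jaw": 1},
    {"dx": 3,"dy": 0,"dz": 0,"spin": 0,"jaw": 1},
    {"dx": 4,"dy": 0,"dz": 0,"spin": 0,"jaw": 1},
    {"dx": 4,"dy": 0,"dz": 0,"spin": 0,"jaw": 1}
  ]
}}

```text
time: 12.02
tool_pos: [557.3, 42.6, 76.8]
orientation: [[0.094, 0.996, 0.0], [0.996, -0.094, 0.001], [0.001, 0.0, -1.0]]
ft_force: [-0.5, 0.5, -1.0]
opening: 0.095
grasp_force: 40.0
```

Request:
{"op": "step_arm", "data": {
  "commands": [
    {"dx": 0.5,"dy": 0,"dz": 0,"spin": 0,"jaw": 1},
    {"dx": 1,"dy": 0,"dz": 0,"spin": 0,"jaw": 1},
    {"dx": 1.5,"dy": 0,"dz": 0,"spin": 0,"jaw": 1},
    {"dx": 2,"dy": 0,"dz": 0,"spin": 0,"jaw": 1},
    {"dx": 2,"dy": 0,"dz": 0,"spin": 0,"jaw": 1}
  ]
}}

```text
time: 12.65
tool_pos: [557.4, 44.0, 76.7]
orientation: [[0.095, 0.995, -0.0], [0.995, -0.095, 0.0], [0.0, -0.0, -1.0]]
ft_force: [-0.2, -0.2, -0.6]
opening: 0.095
grasp_force: 40.0
```

Request:
{"op": "step_arm", "data": {
  "commands": [
    {"dx": 0.5,"dy": 0,"dz": 0,"spin": 0,"jaw": 1},
    {"dx": 1,"dy": 0,"dz": 0,"spin": 0,"jaw": 1},
    {"dx": 1.5,"dy": 0,"dz": 0,"spin": 0,"jaw": 1},
    {"dx": 2,"dy": 0,"dz": 0,"spin": 0,"jaw": 1},
    {"dx": 2,"dy": 0,"dz": 0,"spin": 0,"jaw": 1}
  ]
}}

```text
time: 13.28
tool_pos: [557.5, 46.0, 76.7]
orientation: [[0.095, 0.996, 0.0], [0.996, -0.095, 0.0], [0.0, 0.0, -1.0]]
ft_force: [0.1, 0.4, -0.8]
opening: 0.096
grasp_force: 40.0
```

Request:
{"op": "step_arm", "data": {
  "commands": [
    {"dx": 0.5,"dy": 0,"dz": 0,"spin": 0,"jaw": 1},
    {"dx": 1,"dy": 0,"dz": 0,"spin": 0,"jaw": 1},
    {"dx": 1.5,"dy": 0,"dz": 0,"spin": 0,"jaw": 1},
    {"dx": 2,"dy": 0,"dz": 0,"spin": 0,"jaw": 1},
    {"dx": 2,"dy": 0,"dz": 0,"spin": 0,"jaw": 1}
  ]
}}

```text
time: 13.9
tool_pos: [557.7, 48.0, 76.7]
orientation: [[0.095, 0.995, -0.0], [0.995, -0.095, 0.0], [0.0, -0.0, -1.0]]
ft_force: [0.3, -0.5, 0.2]
opening: 0.097
grasp_force: 40.0
```

Request:
{"op": "step_arm", "data": {
  "commands": [
    {"dx": 0.5,"dy": 0,"dz": 0,"spin": 0,"jaw": 1},
    {"dx": 1,"dy": 0,"dz": 0,"spin": 0,"jaw": 1},
    {"dx": 1.5,"dy": 0,"dz": 0,"spin": 0,"jaw": 1},
    {"dx": 2,"dy": 0,"dz": 0,"spin": 0,"jaw": 1},
    {"dx": 2,"dy": 0,"dz": 0,"spin": 0,"jaw": 1}
  ]
}}

```text
time: 14.52
tool_pos: [557.9, 50.0, 76.7]
orientation: [[0.095, 0.995, -0.0], [0.995, -0.095, 0.0], [0.0, -0.0, -1.0]]
ft_force: [-0.1, -0.5, -1.2]
opening: 0.094
grasp_force: 40.0
```

Request:
{"op": "step_arm", "data": {
  "commands": [
    {"dx": 0.5,"dy": 0,"dz": 0,"spin": 0,"jaw": 1},
    {"dx": 1,"dy": 0,"dz": 0,"spin": 0,"jaw": 1},
    {"dx": 1.5,"dy": 0,"dz": 0,"spin": 0,"jaw": 1},
    {"dx": 2,"dy": 0,"dz": 0,"spin": 0,"jaw": 1},
    {"dx": 2,"dy": 0,"dz": 0,"spin": 0,"jaw": 1}
  ]
}}

```text
time: 15.15
tool_pos: [558.1, 52.0, 76.7]
orientation: [[0.095, 0.996, 0.0], [0.996, -0.095, 0.0], [0.0, 0.0, -1.0]]
ft_force: [0.1, 0.4, -1.2]
opening: 0.095
grasp_force: 40.0
```

Request:
{"op": "step_arm", "data": {
  "commands": [
    {"dx": 0.5,"dy": 0,"dz": 0,"spin": 0,"jaw": 1},
    {"dx": 1,"dy": 0,"dz": 0,"spin": 0,"jaw": 1},
    {"dx": 1.5,"dy": 0,"dz": 0,"spin": 0,"jaw": 1},
    {"dx": 2,"dy": 0,"dz": 0,"spin": 0,"jaw": 1},
    {"dx": 2,"dy": 0,"dz": 0,"spin": 0,"jaw": 1}
  ]
}}

```text
time: 15.78
tool_pos: [558.3, 54.0, 76.7]
orientation: [[0.095, 0.996, -0.0], [0.996, -0.095, 0.0], [0.0, -0.0, -1.0]]
ft_force: [-0.5, -0.3, -1.1]
opening: 0.093
grasp_force: 40.0
```

Request:
{"op": "step_arm", "data": {
  "commands": [
    {"dx": 0.5,"dy": 0,"dz": 0,"spin": 0,"jaw": 1},
    {"dx": 1,"dy": 0,"dz": 0,"spin": 0,"jaw": 1},
    {"dx": 1.5,"dy": 0,"dz": 0,"spin": 0,"jaw": 1},
    {"dx": 2,"dy": 0,"dz": 0,"spin": 0,"jaw": 1},
    {"dx": 2,"dy": 0,"dz": 0,"spin": 0,"jaw": 1}
  ]
}}

```text
time: 16.4
tool_pos: [558.5, 56.0, 76.7]
orientation: [[0.095, 0.996, -0.0], [0.996, -0.095, 0.0], [0.0, -0.0, -1.0]]
ft_force: [0.2, -0.3, -0.2]
opening: 0.096
grasp_force: 40.0
```

Request:
{"op": "step_arm", "data": {
  "commands": [
    {"dx": 0.5,"dy": 0,"dz": 0,"spin": 0,"jaw": 1},
    {"dx": 1,"dy": 0,"dz": 0,"spin": 0,"jaw": 1},
    {"dx": 1.5,"dy": 0,"dz": 0,"spin": 0,"jaw": 1},
    {"dx": 2,"dy": 0,"dz": 0,"spin": 0,"jaw": 1},
    {"dx": 2,"dy": 0,"dz": 0,"spin": 0,"jaw": 1}
  ]
}}

```text
time: 17.02
tool_pos: [558.7, 58.0, 76.7]
orientation: [[0.095, 0.996, -0.0], [0.996, -0.095, 0.0], [0.0, -0.0, -1.0]]
ft_force: [0.6, 0.5, -0.5]
opening: 0.093
grasp_force: 40.0
```

Request:
{"op": "step_arm", "data": {
  "commands": [
    {"dx": 0.5,"dy": 0,"dz": 0,"spin": 0,"jaw": 1},
    {"dx": 1,"dy": 0,"dz": 0,"spin": 0,"jaw": 1},
    {"dx": 1.5,"dy": 0,"dz": 0,"spin": 0,"jaw": 1},
    {"dx": 2,"dy": 0,"dz": 0,"spin": 0,"jaw": 1},
    {"dx": 2,"dy": 0,"dz": 0,"spin": 0,"jaw": 1}
  ]
}}

```text
time: 17.65
tool_pos: [558.8, 60.0, 76.7]
orientation: [[0.095, 0.996, -0.0], [0.996, -0.095, 0.0], [0.0, -0.0, -1.0]]
ft_force: [0.4, 0.8, -1.3]
opening: 0.097
grasp_force: 40.0
```

Request:
{"op": "step_arm", "data": {
  "commands": [
    {"dx": 0.5,"dy": 0,"dz": 0,"spin": 0,"jaw": 1},
    {"dx": 1,"dy": 0,"dz": 0,"spin": 0,"jaw": 1},
    {"dx": 1.5,"dy": 0,"dz": 0,"spin": 0,"jaw": 1},
    {"dx": 2,"dy": 0,"dz": 0,"spin": 0,"jaw": 1},
    {"dx": 2,"dy": 0,"dz": 0,"spin": 0,"jaw": 1}
  ]
}}

```text
time: 18.27
tool_pos: [559.0, 62.0, 76.7]
orientation: [[0.095, 0.996, -0.0], [0.996, -0.095, 0.0], [0.0, -0.0, -1.0]]
ft_force: [0.4, -1.0, 0.1]
opening: 0.094
grasp_force: 40.0
```

Request:
{"op": "step_arm", "data": {
  "commands": [
    {"dx": 0.5,"dy": 0,"dz": 0,"spin": 0,"jaw": 1},
    {"dx": 1,"dy": 0,"dz": 0,"spin": 0,"jaw": 1},
    {"dx": 1.5,"dy": 0,"dz": 0,"spin": 0,"jaw": 1},
    {"dx": 2,"dy": 0,"dz": 0,"spin": 0,"jaw": 1},
    {"dx": 2,"dy": 0,"dz": 0,"spin": 0,"jaw": 1}
  ]
}}

```text
time: 18.9
tool_pos: [559.3, 63.9, 76.7]
orientation: [[0.095, 0.996, 0.0], [0.996, -0.095, 0.0], [0.0, 0.0, -1.0]]
ft_force: [-0.3, 1.0, -0.3]
opening: 0.096
grasp_force: 40.0
```

Request:
{"op": "step_arm", "data": {
  "commands": [
    {"dx": 0.5,"dy": 0,"dz": 0,"spin": 0,"jaw": 1},
    {"dx": 1,"dy": 0,"dz": 0,"spin": 0,"jaw": 1},
    {"dx": 1.5,"dy": 0,"dz": 0,"spin": 0,"jaw": 1},
    {"dx": 1.5,"dy": 0,"dz": 0,"spin": 0,"jaw": 1},
    {"dx": 1.5,"dy": 0,"dz": 0,"spin": 0,"jaw": 1}
  ]
}}

```text
time: 19.52
tool_pos: [559.3, 64.9, 76.7]
orientation: [[0.095, 0.995, -0.0], [0.995, -0.095, -0.0], [-0.0, -0.0, -1.0]]
ft_force: [0.7, -1.4, -0.5]
opening: 0.095
grasp_force: 40.0
```

Run:
```python
from h import *
f=[]
for i in range(4):
    s=r.observe();im=cams.get_image("wrist");f.append(s["ft_force"])
print(s["tool_pos"],np.mean(f,0))
k=cams.get_calibration("wrist");im=np.ascontiguousarray(im)
hsv=cv2.cvtColor(im,cv2.COLOR_RGB2HSV);m=cv2.inRange(hsv,(68,40,120),(95,255,255))
for u in (180,215,300,340):
    v=np.nonzero(m[:230,u]==0)[0]; v=v[0]-.5; print(u,v,totool(s,ray(0,k,(u,v),54)).round(1))
cv2.imwrite("pics/w7.png",cv2.resize(im[100:300,150:390],(720,600),interpolation=cv2.INTER_CUBIC)[:,:,::-1])
```

```text
[559.31436742  65.01440664  76.66861017] [-0.08215192 -2.07957405 -0.57157119]
180 228.5 [ 24.2 -29.6  22.7]
215 228.5 [ 24.2 -16.   22.7]
300 -0.5 [103.4  14.1  22.6]
340 -0.5 [103.4  26.9  22.6]
```

View pics/w7.png

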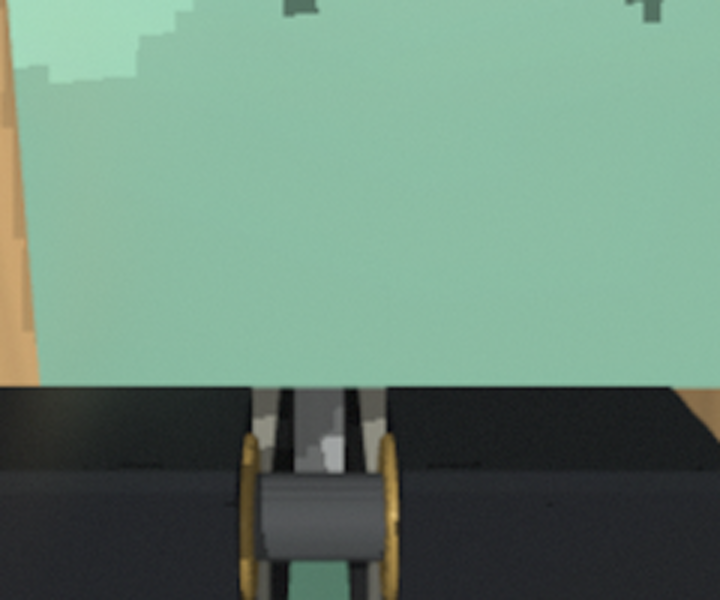

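The picture shows the shaft still held straight between the fingers at (320,430), close to the body's front edge. Force is starting to rise, so this is the pad.

Request:
{"op": "step_arm", "data": {
  "commands": [
    {"dx": 0.3,"dy": 0,"dz": 0,"spin": 0,"jaw": 1},
    {"dx": 0.6,"dy": 0,"dz": 0,"spin": 0,"jaw": 1},
    {"dx": 1,"dy": 0,"dz": 0,"spin": 0,"jaw": 1},
    {"dx": 1,"dy": 0,"dz": 0,"spin": 0,"jaw": 1},
    {"dx": 1,"dy": 0,"dz": 0,"spin": 0,"jaw": 1}
  ]
}}

```text
time: 20.35
tool_pos: [559.3, 65.9, 76.6]
orientation: [[0.095, 0.995, -0.0], [0.995, -0.095, -0.0], [-0.0, -0.0, -1.0]]
ft_force: [-1.0, -4.7, -1.5]
opening: 0.091
grasp_force: 40.0
```

Run:
```python
from h import *
f=[]
for i in range(4):
    s=r.observe();cams.get_image("wrist");f.append(s["ft_force"])
print(s["tool_pos"],np.round(f,1))
```

```text
[559.36757299  65.88481482  76.63826578] [[-1.  -4.7 -1.5]
 [ 0.2 -5.1 -2.1]
 [-1.  -5.9 -0.8]
 [-0.7 -5.5 -1.3]]
```

Request:
{"op": "step_arm", "data": {
  "commands": [
    {"dx": 0.3,"dy": 0,"dz": 0,"spin": 0,"jaw": 1},
    {"dx": 0.6,"dy": 0,"dz": 0,"spin": 0,"jaw": 1},
    {"dx": 0.6,"dy": 0,"dz": 0,"spin": 0,"jaw": 1},
    {"dx": 0.6,"dy": 0,"dz": 0,"spin": 0,"jaw": 1},
    {"dx": 0.6,"dy": 0,"dz": 0,"spin": 0,"jaw": 1}
  ]
}}

```text
time: 21.18
tool_pos: [559.3, 66.1, 76.6]
orientation: [[0.095, 0.995, -0.0], [0.995, -0.095, -0.001], [-0.001, -0.0, -1.0]]
ft_force: [-0.0, -6.0, -1.0]
opening: 0.092
grasp_force: 40.0
```

Run:
```python
from h import *
f=[]
for i in range(5):
    s=r.observe();cams.get_image("wrist");f.append(s["ft_force"][1])
print(s["tool_pos"],np.round(f,1),np.mean(f))
```

```text
[559.34197817  66.15874505  76.60102414] [-6.  -5.4 -5.5 -5.9 -6.6] -5.861115418148321
```

Request:
{"op": "step_arm", "data": {
  "commands": [
    {"dx": 0.4,"dy": 0,"dz": 0,"spin": 0,"jaw": 1},
    {"dx": 0.7,"dy": 0,"dz": 0,"spin": 0,"jaw": 1},
    {"dx": 0.7,"dy": 0,"dz": 0,"spin": 0,"jaw": 1},
    {"dx": 0.7,"dy": 0,"dz": 0,"spin": 0,"jaw": 1},
    {"dx": 0.7,"dy": 0,"dz": 0,"spin": 0,"jaw": 1}
  ]
}}

```text
time: 22.05
tool_pos: [559.3, 66.4, 76.6]
orientation: [[0.096, 0.995, -0.001], [0.995, -0.096, -0.001], [-0.001, -0.001, -1.0]]
ft_force: [-0.1, -5.9, -1.1]
opening: 0.094
grasp_force: 40.0
```

Run:
```python
from h import *
f=[]
for i in range(8):
    s=r.observe();cams.get_image("wrist");f.append(s["ft_force"][1])
print(s["tool_pos"],np.round(f,1),np.mean(f))
```

```text
[559.35001901  66.40673732  76.56611487] [-5.9 -6.4 -5.5 -7.1 -6.9 -6.6 -6.7 -6.3] -6.423095093668197
```

Request:
{"op": "step_arm", "data": {
  "commands": [
    {"dx": 0.4,"dy": 0,"dz": 0,"spin": 0,"jaw": 1},
    {"dx": 0.7,"dy": 0,"dz": 0,"spin": 0,"jaw": 1},
    {"dx": 0.7,"dy": 0,"dz": 0,"spin": 0,"jaw": 1},
    {"dx": 0.7,"dy": 0,"dz": 0,"spin": 0,"jaw": 1},
    {"dx": 0.7,"dy": 0,"dz": 0,"spin": 0,"jaw": 1}
  ]
}}

```text
time: 23.08
tool_pos: [559.3, 66.7, 76.5]
orientation: [[0.096, 0.995, -0.001], [0.995, -0.096, -0.002], [-0.002, -0.001, -1.0]]
ft_force: [-1.3, -7.7, -1.4]
opening: 0.095
grasp_force: 40.0
```

Run:
```python
from h import *
f=[]
for i in range(8):
    s=r.observe();cams.get_image("wrist");f.append(s["ft_force"][1])
print(s["tool_pos"],np.round(f,1),np.mean(f))
```

```text
[559.33228079  66.6558821   76.51165127] [-7.7 -8.  -7.1 -6.6 -6.9 -7.5 -7.2 -7.8] -7.355480934025977
```

Request:
{"op": "step_arm", "data": {
  "commands": [
    {"dx": 0,"dy": 0,"dz": 0,"spin": 0,"jaw": 0.85},
    {"dx": 0,"dy": 0,"dz": 0,"spin": 0,"jaw": 0.75},
    {"dx": 0,"dy": 0,"dz": 0,"spin": 0,"jaw": 0.7},
    {"dx": 0,"dy": 0,"dz": 0,"spin": 0,"jaw": 0.7},
    {"dx": 0,"dy": 0,"dz": 0,"spin": 0,"jaw": 0.7}
  ]
}}

```text
time: 24.1
tool_pos: [559.7, 68.6, 76.8]
orientation: [[0.095, 0.996, 0.0], [0.996, -0.095, 0.0], [0.0, 0.0, -1.0]]
ft_force: [-0.2, 0.0, 0.6]
opening: 0.296
grasp_force: 0.0
```

Request:
{"op": "step_arm", "data": {
  "commands": [
    {"dx": 0,"dy": 0,"dz": -10,"spin": 0,"jaw": 0.7},
    {"dx": 0,"dy": 0,"dz": -30,"spin": 0,"jaw": 0.7},
    {"dx": 0,"dy": 0,"dz": -60,"spin": 0,"jaw": 0.7},
    {"dx": -40,"dy": 0,"dz": -90,"spin": 0,"jaw": 0.7},
    {"dx": -80,"dy": 0,"dz": -110,"spin": 0,"jaw": 0.7}
  ]
}}

```text
time: 24.72
tool_pos: [553.1, -11.8, 189.9]
orientation: [[0.093, 0.996, 0.004], [0.996, -0.093, 0.0], [0.001, 0.004, -1.0]]
ft_force: [0.3, 0.4, 0.0]
opening: 0.301
grasp_force: 0.0
```

Request:
{"op": "step_arm", "data": {
  "commands": [
    {"dx": -50,"dy": 0,"dz": -20,"spin": 0,"jaw": 0.7},
    {"dx": -100,"dy": 0,"dz": -40,"spin": 0,"jaw": 0.7},
    {"dx": -130,"dy": 0,"dz": -60,"spin": 0,"jaw": 0.7},
    {"dx": -130,"dy": 0,"dz": -60,"spin": 0,"jaw": 0.7},
    {"dx": -130,"dy": 0,"dz": -60,"spin": 0,"jaw": 0.7}
  ]
}}

```text
time: 25.35
tool_pos: [539.8, -139.5, 247.2]
orientation: [[0.094, 0.996, 0.001], [0.996, -0.094, 0.001], [0.001, 0.001, -1.0]]
ft_force: [-0.0, -0.6, 0.7]
opening: 0.302
grasp_force: 0.0
```

Run:
```python
from h import *
s=r.observe();im=cams.get_image("wrist");b=cams.get_image("scene");print(s["tool_pos"],s["ft_force"].round(1))
w=cv2.resize(im[:240,130:390],(433,400),interpolation=cv2.INTER_CUBIC);c=cv2.resize(b[130:230,265:390],(367,400)[0:1]+(294,),interpolation=cv2.INTER_CUBIC)
c=cv2.copyMakeBorder(c,0,106,0,0,cv2.BORDER_CONSTANT)
cv2.imwrite("pics/w8.png",np.hstack([w,c])[:,:,::-1])
```

```text
[ 539.82630144 -139.54974881  247.20807217] [-0.  -0.6  0.7]
```

View pics/w8.png

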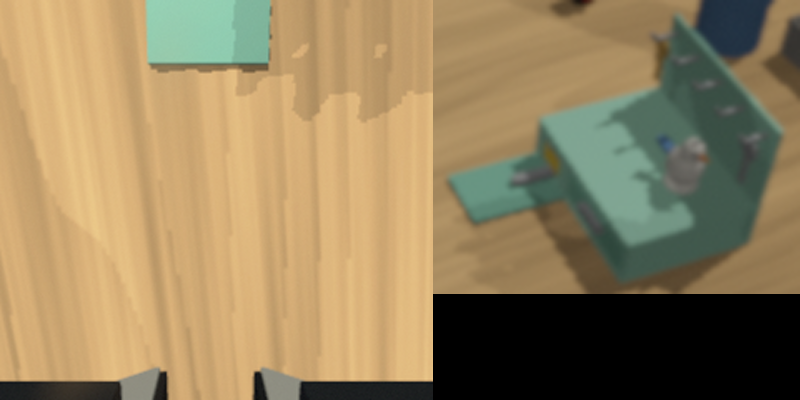

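The scene half shows the shaft sticking out from the mouth at (510–550,178) with the yellow flap shut above it at (550,157). The bird is upright at (685,165) and the arm is clear. I'm handing the job in.

```bash
python3 -c "
from workcell import r
print(r.finish_job())"
```

```text
the job is handed in; nothing more can be done
None
```

I fed the key in cover first and pressed it on the buffer at about 7 N for roughly a second, then let go and backed the arm away; the last picture shows the flap shut, the shaft sticking out under it and the bird upright, and I handed the job in at about 25 s.

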